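# Clip the lens test chart to its easel

## Robot

A 6-joint arm with a two-finger parallel gripper is mounted at the origin on the work surface. World frame = base frame: x ahead of the robot, y to its left, z up, the work surface at z = 0. Lengths are in m, angles in rad, forces in N, time in s.
With the tool pointing down it reaches from about 0.35 to 0.85 m from the base axis. Payload 8.1 kg.
Tool frame: the origin (TCP) lies between the finger pads; the fingertips stand 8 mm ahead of it and the grasp point (between the pads) lies 11 mm behind it; z points along the fingers, y is the line along which they close (so a half turn about z gives the same grasp; the last joint's range is limited). The gripper opens to 93 mm and grips with 3 to 60 N. Pads are 15 mm wide; open, the fingers measure 128 mm over their backs; the gripper's body (75 mm by 188 mm) begins 65 mm behind the grasp point.
Start: joints at [1.13, 0.13, 1.488, -0, 1.523, -0.085], TCP at [0.209, 0.562, 0.227] pointing down, gripper open.
Joint ranges: [-2.96, 2.96], [-0.89, 2.26], [0.02, 2.5], [-1.34, 4.48], [0, 2.73], [-2.66, 2.66]. Speed limits (rad/s): [2.39, 2.39, 2.79, 3.14, 3.14, 3.14].

## Interface

Orientations are given as a unit quaternion [x, y, z, w].
In Python, from station import manip, optics, outline_of gives the robot as it stands.
- The arm moves only by the tool move_arm, never from a script. Its argument "commands" is a list of rows, each a list of 2 entries, a list of its own where there are three numbers: the shift along the tool's x, y, z as a fraction of full scale, then the turn, a rotation vector about the tool's x, y, z as a fraction of full scale. In form: [[[x, y, z], [rx, ry, rz]], ...]. A call has 1 to 20 rows; each row is the pose to reach, as a shift and turn from the pose commanded when the call began, along the tool's axes at that moment; what a row does not reach only later rows make up. Full scale, the value 1, is 0.2 m for a shift and 30 degrees for a turn. A row lasts 1/12 s, in which the tool goes at most 41.7 mm and 7.16 degrees, less where a joint would pass 70% of its speed; a pose out of reach is approached as far as the arm can. A call with a number of a shift or a turn outside -1 to 1 is refused whole. A call with a gripper value outside its range is refused whole. "hand" is the finger opening in mm, from 0 to 93, set as the call begins (left out, the last holds). The fingers move at their own pace and stop on an object; the grip force is fixed at half the most. Time passes only in rows, so rows that repeat a pose let the fingers close. It gives the time, the measured TCP pose, the force, the opening and the grip force at its end, in the units of the state.
- manip.get_obs(): the state, without advancing time (a new reading comes with each control period).
- optics.camera(name): name is "side" or "top"; returns a dict with "pixels" (480x640x3 uint8, red, green, blue), "depth" (480x640 float32, m along the optical axis (not along the pixel's ray), 0 where there is no reading), "vfov" (degrees; the focal length in pixels is half the picture's height over the tangent of half this angle, whatever the lens; pixels are square), "cx", "cy" (the principal point, pixels), "extrinsics" (4x4, takes a point from camera to world coordinates). Camera axes: x right, y down, z forward; pixel columns grow to the right and rows downward; lengths in m; the calibration is good to about 2 mm. A picture is of the moment at which its call begins.
- manip.finish_job(): hands the job in; it is judged then, once.
Trained networks look in the newest picture that a camera, given by its name, has taken for a name from the list of things; names that differ only in an ending like _2 or _b are one class to them, and where a whole thing is asked for, a point or a joint stands for the part that bears it (a point fixed in the world has none). Each returns a list of dicts, best first, with "p" (0 to 1); they miss things now and then, are a little off and sometimes report something else, mostly with a low value. They report only what shows in the picture. A call takes as long as a camera call. They do not tell look-alikes from the thing itself.
- outline_of(target, camera): "pixels" (480x640 bool, what is visible of it) and "box" ([left, top, right, bottom] in pixels, round what is visible of it).
The state is a dict: "t": time; "joints": joint angles; "dq": joint speeds; "tau": joint torques, N m; "position": TCP position; "tcp_rot": TCP orientation; "contact_force": force on the tool from outside, world axes, zero at the start; "wrist_torque": the same for the moment, N m; "width": finger opening in m; "grip_force": force on a finger pad.
Only numpy, scipy, OpenCV 4.12 (cv2) and the standard library are available. Lean on these libraries where they do the work, as an engineer would, in place of code of your own. Each camera call takes 0.05 s, during which the arm holds its last target. There are 200 camera calls.

## Task

Take the two black spring clamps off the hook stand and clip the white test chart to its easel, one clamp near each end of the chart's top edge, each pushed well down and square to the edge so that its jaws grip chart and backplate together. Leave the chart seated on its ledge where it is, and do not disturb the lenses or the camera.

Things in the scene. Friction and masses are not known exactly. Their poses are not given: they have to be found in the camera images.
- clamp_a: One of two equal black spring clamps (like a big clothes peg, 98 mm tall, 20 mm thick, about 72 g), hanging on a hook at the start. Origin: centre of the pivot pin. z: from jaws to handles (up while it hangs); y: along the pin; x: squeezing direction. This body is the -x half with the wire loop; the sprung half is on the +x side. Jaw pads lie 36 to 48 mm below the pivot, 20 mm wide in y.
- clamp_a_mouth (a point): Point 42 mm below the pivot on this half's z axis, at mid-height of the jaw pads; between the pads when shut.
- clamp_a_grip (a point): Point 46 mm above the pivot on the z axis, midway between the handle ends. These are round bars along y, radius 4 mm, 20 mm long, at x = -30 and +30 mm when shut (68 mm over the outside). Squeezing them together opens the jaws: 4 N to start, 12 N at 45 mm.
- clamp_a_loop (a point): Inner top of the steel wire loop by which the clamp hangs, 28 mm above the pivot. The loop stands between the handles in the x-z plane, inner 14 mm wide and 23 mm high, wire 4 mm.
- clamp_a_arm (a joint): Jaw angle, rad: 0 shut (handles 68 mm over the outside), 0.16 gripping 8 mm (60 mm), 0.5 with 20 mm between the pads (45 mm), stop at 0.60. Each half turns by half of it from the clamp's middle line; the listed body by +angle/2 about its y.
- clamp_b: One of two equal black spring clamps (like a big clothes peg, 98 mm tall, 20 mm thick, about 72 g), hanging on a hook at the start. Origin: centre of the pivot pin. z: from jaws to handles (up while it hangs); y: along the pin; x: squeezing direction. This body is the -x half with the wire loop; the sprung half is on the +x side. Jaw pads lie 36 to 48 mm below the pivot, 20 mm wide in y.
- clamp_b_mouth (a point): Point 42 mm below the pivot on this half's z axis, at mid-height of the jaw pads; between the pads when shut.
- clamp_b_grip (a point): Point 46 mm above the pivot on the z axis, midway between the handle ends. These are round bars along y, radius 4 mm, 20 mm long, at x = -30 and +30 mm when shut (68 mm over the outside). Squeezing them together opens the jaws: 4 N to start, 12 N at 45 mm.
- clamp_b_loop (a point): Inner top of the steel wire loop by which the clamp hangs, 28 mm above the pivot. The loop stands between the handles in the x-z plane, inner 14 mm wide and 23 mm high, wire 4 mm.
- clamp_b_arm (a joint): Jaw angle, rad: 0 shut (handles 68 mm over the outside), 0.16 gripping 8 mm (60 mm), 0.5 with 20 mm between the pads (45 mm), stop at 0.60. Each half turns by half of it from the clamp's middle line; the listed body by +angle/2 about its y.
- hookstand: Fixed steel stand, base 130 x 190 x 12 mm, origin under its centre. Two 5 mm hooks at y = +-60 mm point to the stand's -x: from a board at x = +33 mm (top 186 mm high), level at 160 mm height from x = -5 to -25, then up to the tip at x = -34 mm, 169 mm high. A clamp hangs at about x = -15 mm, pivot 134 mm high, its y along the hook. To free it: up 9 to 16 mm, then out to the stand's -x.
- easel: Fixed easel, steel base 150 x 190 x 8 mm carrying the leaning backplate. Origin: on the table under its middle.
- panel: The easel's aluminium backplate, 200 wide, 150 high, 4 mm thick, leaning back 32 degrees from vertical, top edge 150 mm above the table. Origin: middle of the top edge, on the front face. x: out of the front face (outward, up); y: along the top edge; z: up along the plate. Backplate fills x -4..0, the chart 0..+4 mm. Behind it is free for 60 mm below the top edge.
- chart: Loose white test chart, rigid plastic with grey squares, 180 wide, 140 high, 4 mm thick, about 120 g, lying on the front of the backplate on its ledge, top edges flush. Origin: middle of its bottom edge, mid-thickness; axes as the panel's (x out of its face, y along its width, z up along it).
- telephoto: Bystander: tall black lens standing upright, 68 mm diameter, 165 mm tall. Origin: centre of underside.
- short_lens: Bystander: black lens, 66 mm diameter, 70 mm tall. Origin: centre of underside.
- camera: Bystander: camera, 36 x 130 mm, 92 mm tall, with a lens 58 mm across that sticks out 62 mm to its +x. Origin: centre of the body's underside.
Mind the look-alikes: they are no part of the job. Leave any purple look-alike of the clamp_a alone.

How it is judged:
By the outcome, as a careful person would: the job done as asked, in the order asked, and still so for the second after the job is handed in, with the robot touching nothing.
It also fails if it takes over 64 s, if anything falls off the work surface, if the arm or the gripper's body presses on something with over 40 N, if the wrist force passes 120 N, or if a joint passes its speed limit or range.

## Working session

There is one attempt and no reset: what is moved stays moved. The work goes in short steps, Python scripts to look and compute and a tool call to move; the robot and the scene stay as the last step left them, time stands still between calls to the robot, and variables do not carry over. Pictures are saved under pics/ and viewed, at most 10 in all, crops included, and the job is handed in when it is done.

Besides the shell and the picture viewer there is one more tool, called after "Call:" as a command line: name --argument value ..., lists and objects as JSON in quotes. move_arm: Moves the arm, as the interface text tells. Shift numbers are shares of 0.2 m and turn numbers shares of 30 degrees, none past 1 either way. Its arguments: {"type":"object","properties":{"commands":{"type":"array"},"hand":{"type":"number"}},"required":["commands"]}

```bash
mkdir -p pics; ls
cat > h.py <<'E'
import numpy as np, cv2
from station import manip, optics, outline_of
from scipy.spatial.transform import Rotation as R
def shot(n,f=None):
    c=optics.camera(n)
    if f: cv2.imwrite('pics/'+f,c['pixels'][:,:,::-1])
    return c
def cloud(c):
    f=240/np.tan(np.radians(c['vfov']/2)); d=c['depth']
    v,u=np.mgrid[:480,:640]
    P=np.stack([(u-c['cx'])/f*d,(v-c['cy'])/f*d,d],-1)
    E=np.array(c['extrinsics']); W=P@E[:3,:3].T+E[:3,3]
    W[d==0]=np.nan
    return W
E
python3 - <<'E'
from h import *
import pickle
np.set_printoptions(precision=4,suppress=True)
D={}
for n in('side','top'):
    c=shot(n,n+'1.png'); W=cloud(c); D[n]=c
    print(n,c['vfov'],c['cx'],c['cy'],np.array(c['extrinsics']))
    for t in('clamp_a','hookstand','easel','panel','chart','telephoto','short_lens','camera'):
        for r in outline_of(t,n):
            m=r['pixels']; p=W[m]; p=p[~np.isnan(p[:,0])]
            print(t,round(r['p'],2),r['box'],len(p), np.percentile(p,[2,50,98],axis=0).round(3).tolist() if len(p) else '', c['pixels'][m].mean(0).round())
pickle.dump(D,open('d1.pkl','wb'))
o=manip.get_obs();print(o)
E
```

```text
pics
side 56.182705338735424 318.39777312469454 242.59743577418817 [[ 0.8278 -0.4185  0.3735  0.2989]
 [-0.5608 -0.6036  0.5666 -0.411 ]
 [-0.0117 -0.6786 -0.7344  0.6492]
 [ 0.      0.      0.      1.    ]]
clamp_a 0.89 [145.4, 197.2, 170.9, 245.0] 619 [[0.377, 0.226, -0.001], [0.385, 0.258, 0.066], [0.405, 0.322, 0.097]] [109.  69. 156.]
clamp_a 0.78 [170.9, 226.6, 201.3, 281.8] 692 [[0.383, 0.12, 0.005], [0.395, 0.151, 0.064], [0.41, 0.181, 0.097]] [112.  66. 155.]
clamp_a 0.63 [217.9, 122.9, 242.9, 175.6] 607 [[0.552, 0.241, 0.096], [0.561, 0.261, 0.152], [0.571, 0.302, 0.181]] [55. 56. 61.]
clamp_a 0.62 [319.8, 152.3, 342.3, 203.2] 532 [[0.693, 0.151, 0.004], [0.719, 0.172, 0.063], [0.747, 0.2, 0.096]] [103.  62. 145.]
clamp_a 0.61 [253.6, 151.1, 283.2, 209.4] 849 [[0.559, 0.12, -0.001], [0.568, 0.155, 0.141], [0.679, 0.399, 0.181]] [59. 65. 78.]
hookstand 0.68 [198.6, 131.6, 280.7, 262.9] 4648 [[0.485, 0.119, 0.005], [0.513, 0.21, 0.013], [0.602, 0.303, 0.185]] [120. 122. 126.]
hookstand 0.27 [334.3, 219.8, 402.0, 287.7] 3191 [[0.634, -0.08, 0.006], [0.659, -0.025, 0.061], [0.7
[... 2940 characters left out ...]
470 [[0.635, -0.075, 0.011], [0.668, -0.01, 0.075], [0.724, 0.042, 0.094]] [140. 140. 146.]
camera 0.59 [130.3, 232.2, 178.5, 249.9] 530 [[0.552, 0.239, 0.092], [0.561, 0.276, 0.158], [0.571, 0.303, 0.183]] [75. 76. 81.]
{'t': 0.9, 'joints': array([ 1.1296,  0.1304,  1.4882, -0.    ,  1.523 , -0.0854]), 'dq': array([ 0.0006,  0.001 , -0.0017, -0.0008, -0.0008,  0.0014]), 'tau': array([  0.0008, -55.9775, -49.2048,   0.0766,   0.0229,   0.0001]), 'position': array([0.209 , 0.5624, 0.2267]), 'tcp_rot': array([0.177 , 0.9842, 0.    , 0.    ]), 'contact_force': array([ 0.3436,  0.6983, -0.7543]), 'wrist_torque': array([-0.0713,  0.016 , -0.0457]), 'grip_force': 0.0, 'width': 0.09287605005538628}
```

View pics/side1.png

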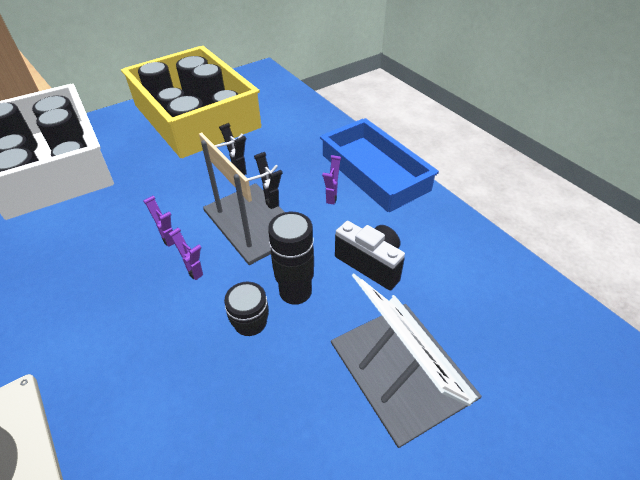

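View pics/top1.png

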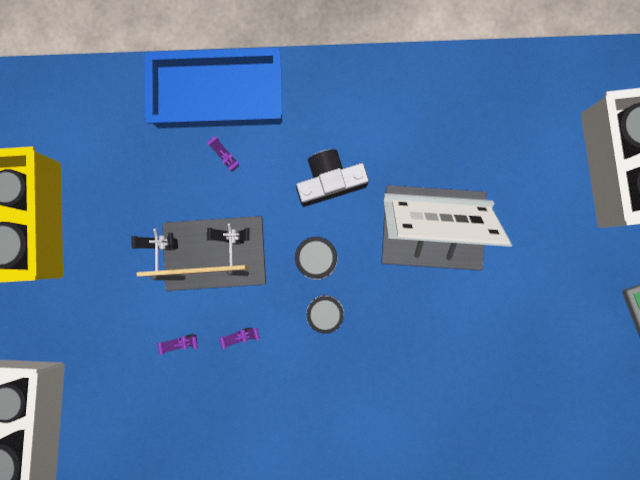

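Run:
```python
from h import *
import pickle
np.set_printoptions(precision=4,suppress=True)
D=pickle.load(open('d1.pkl','rb'))
def fit(X,Y):return
for n in D:
    W=cloud(D[n]); P=W[~np.isnan(W[...,0])]
    print(n)
    # stand base top, board top
    for nm,lo,hi,xr,yr in (('base',.009,.0145,(.45,.64),(.08,.34)),('board',.183,.189,(.5,.68),(.08,.34)),('clampTop',.165,.186,(.54,.58),(.1,.34)),('easelbase',.006,.0105,(.48,.7),(-.34,-.06)),('paneltop',.147,.156,(.6,.68),(-.34,-.06))):
        q=P[(P[:,2]>lo)&(P[:,2]<hi)&(P[:,0]>xr[0])&(P[:,0]<xr[1])&(P[:,1]>yr[0])&(P[:,1]<yr[1])]
        if len(q)<10: print(nm,len(q));continue
        r=cv2.minAreaRect((q[:,:2]*1000).astype(np.float32)); print(nm,len(q),r,q.mean(0))
        if nm=='clampTop':
            for a,b in((.1,.2),(.22,.34)):
                s=q[(q[:,1]>a)&(q[:,1]<b)]; print('  clamp',cv2.minAreaRect((s[:,:2]*1000).astype(np.float32)),s.mean(0),s[:,2].max())
    # chart plane
    for r in outline_of('chart',n)[:1]:pass
    m=np.zeros((480,640),np.uint8); rr=outline_of('chart',n)[0]['pixels'].astype(np.uint8)
    e=cv2.erode(rr,np.ones((3,3)))>0
    q=W[e]; q=q[~np.isnan(q[:,0])]; q=q[(q[:,2]>.045)&(q[:,2]<.14)]
    for _ in range(3):
        c=q.mean(0); nrm=np.linalg.svd(q-c,full_matrices=False)[2][2]; nrm*=np.sign(nrm[2]); d=(q-c)@nrm; q=q[abs(d)<.004]
    print('chart n',nrm,'tilt',np.degrees(np.arcsin(nrm[2])),'yaw',np.degrees(np.arctan2(nrm[1],nrm[0])),'c',c,len(q),d.std())
    # top edge: intersection w/ front plane, extents
    xh=np.array([nrm[0],nrm[1],0]);xh/=np.linalg.norm(xh); yh=np.cross([0,0,1],xh); zh=np.cross(nrm,yh)
    q=W[(rr>0)];q=q[~np.isnan(q[:,0])]; q=q[abs((q-c)@nrm)<.006]
    yy=(q-c)@yh; zz=(q-c)@zh
    print('ext y',np.percentile(yy,[.5,99.5]),'z',np.percentile(zz,[.5,99.5]),'yh',yh,'zh',zh, 'topmid', c+yh*np.mean(np.percentile(yy,[.5,99.5]))+zh*np.percentile(zz,99.5))
```

```text
side
base 2759 ((548.5126342773438, 211.88046264648438), (129.04669189453125, 192.43865966796875), 1.7618377208709717) [0.5346 0.2144 0.0118]
board 271 ((538.0584106445312, 212.31961059570312), (69.1312026977539, 168.46949768066406), 2.8416810035705566) [0.5137 0.206  0.185 ]
clampTop 409 ((561.0880126953125, 213.09786987304688), (189.88731384277344, 38.897483825683594), 88.66477966308594) [0.5658 0.2106 0.1744]
  clamp ((559.682373046875, 152.7919464111328), (69.24273681640625, 38.897483825683594), 88.66477966308594) [0.5687 0.1552 0.1744] 0.182549969524667
  clamp ((565.6134643554688, 273.9095153808594), (26.512128829956055, 69.84071350097656), 2.458113193511963) [0.5623 0.2739 0.1744] 0.18330276226879416
easelbase 7007 ((599.060546875, -178.43479919433594), (247.03794860839844, 171.7704620361328), 84.21381378173828) [ 0.565  -0.2144  0.0078]
paneltop 0
chart n [ 0.8434 -0.0849  0.5306] tilt 32.04600230243634 yaw -5.747818247400011 c [ 0.5856 -0.2277  0.0987] 1009 0.0003316098019843816
ext y [-0.0734  0.1042] z [-0.078   0.0645] yh [ 0.1002  0.995  -0.    ] zh [-0.5279  0.0531  0.8
[... 473 characters left out ...]
 151.79531860351562), (65.75147247314453, 38.55045700073242), 87.21874237060547) [0.5686 0.1556 0.1758] 0.18393445250043072
  clamp ((561.7393188476562, 271.4531555175781), (35.757568359375, 66.65105438232422), 18.116044998168945) [0.5621 0.2773 0.1757] 0.18528407438687267
easelbase 2572 ((594.2670288085938, -186.9717559814453), (188.82925415039062, 242.37989807128906), 0.9484389424324036) [ 0.5662 -0.203   0.0082]
paneltop 0
chart n [ 0.8435 -0.082   0.5308] tilt 32.057494851588295 yaw -5.553121166883731 c [ 0.5893 -0.212   0.0953] 2776 0.0007275155310162906
ext y [-0.0907  0.0889] z [-0.0721  0.0693] yh [ 0.0968  0.9953 -0.    ] zh [-0.5283  0.0514  0.8475] topmid [ 0.5526 -0.2093  0.154 ]
```

The pictures show two black clamps hanging on the stand, at top (155,242) and (230,236). The three purple look-alikes lie on the table. The chart faces away from the robot, with its top edge leaning towards it. Next I refine the clamp poses and compute the first approach.

```bash
cat >> h.py <<'E'
np.set_printoptions(precision=4,suppress=True)
def rot(zax,yax):
    z=np.array(zax,float);z/=np.linalg.norm(z); y=np.array(yax,float); y-=z*(y@z); y/=np.linalg.norm(y)
    return R.from_matrix(np.stack([np.cross(y,z),y,z],1))
def delta(p,Rt,o=None,grasp=False):
    "p: TCP target"
    o=o or manip.get_obs(); R0=R.from_quat(o['tcp_rot'])
    s=R0.inv().apply(np.array(p)-o['position'])/.2; r=(R0.inv()*Rt).as_rotvec()/np.radians(30)
    print('t',round(o['t'],2),'tcp',o['position'],'w',round(o['width'],4),'gf',round(o['grip_force'],1),'F',o['contact_force'])
    print('shift',s.round(4),'turn',r.round(4))
E
python3 - <<'E'
from h import *
import pickle
D=pickle.load(open('d1.pkl','rb'))
for n in D:
    W=cloud(D[n]); dark=(D[n]['pixels'].max(-1)<75)&~np.isnan(W[...,0])
    for a,b in((.1,.2),(.22,.34)):
        q=W[dark&(W[...,2]>.1)&(W[...,0]>.54)&(W[...,0]<.6)&(W[...,1]>a)&(W[...,1]<b)]
        h=q[q[:,2]>.168]
        print(n,len(q),len(h),'zmin/max',q[:,2].min(),q[:,2].max(),'y',h[:,1].min(),h[:,1].max(),'x',np.percentile(h[:,0],[2,98]))
        for s in (0,1):
            k=h[(h[:,1]>h[:,1].mean())==s]; print('   half',len(k),k.mean(0),np.percentile(k[:,0],[3,97]),k[:,2].max())
th=np.radians(92.5); Rp=rot([0,0,-1],[np.cos(th),np.sin(th),0])
delta([.562,.2715,.30],Rp)
E
```

```text
side 497 128 zmin/max 0.10004486164404724 0.18107299013118544 y 0.11867452773144871 0.18736928799396535 x [0.5592 0.5776]
   half 58 [0.5668 0.1217 0.1759] [0.5591 0.5762] 0.18107299013118544
   half 70 [0.5695 0.1798 0.1751] [0.5615 0.5777] 0.1810080856877576
side 473 129 zmin/max 0.1001225400787612 0.18248319391161588 y 0.23868699596293508 0.3058593828872893 x [0.5522 0.5713]
   half 60 [0.5631 0.2425 0.1761] [0.5548 0.5719] 0.18248319391161588
   half 69 [0.5604 0.3004 0.1742] [0.5518 0.5692] 0.18085343291818023
top 336 151 zmin/max 0.10080834487345391 0.18393445250043072 y 0.11880232023974521 0.18447848823815438 x [0.56   0.5791]
   half 62 [0.5682 0.1222 0.1805] [0.5585 0.5774] 0.1837047492553069
   half 89 [0.5704 0.1793 0.1778] [0.5618 0.5792] 0.18393445250043072
top 333 157 zmin/max 0.10062242292987023 0.18528407438687267 y 0.23780369064460058 0.30380535706018214 x [0.5529 0.573 ]
   half 69 [0.5632 0.242  0.1817] [0.554  0.5731] 0.18528407438687267
   half 88 [0.5608 0.2991 0.176 ] [0.5529 0.5693] 0.18208294153541615
t 1.1 tcp [0.209  0.5624 0.2266] w 0.0929 gf 0.0 F [-0.0826  0.6001 -0.9112]
shift [-2.1612 -0.7488 -0.3669] turn [-0.      0.     -0.7628]
```

Call:
move_arm --commands '[[[-1,-0.35,-0.36],[0,0,0]],[[-1,-0.35,-0.36],[0,0,0]],[[-1,-0.35,-0.36],[0,0,0]],[[-1,-0.35,-0.36],[0,0,0]],[[-1,-0.35,-0.36],[0,0,0]],[[-1,-0.35,-0.36],[0,0,0]]]' --hand 93

```text
t: 1.6
position: [0.376, 0.4245, 0.3012]
tcp_rot: [0.178, 0.984, 0.001, 0.002]
contact_force: [0.5, 1.3, 0.1]
width: 0.0929
grip_force: 0.0
```

Call:
move_arm --commands '[[[-1,-0.35,0],[0,0,-0.76]],[[-1,-0.35,0],[0,0,-0.76]],[[-1,-0.35,0],[0,0,-0.76]],[[-1,-0.35,0],[0,0,-0.76]],[[-1,-0.35,0],[0,0,-0.76]],[[-1,-0.35,0],[0,0,-0.76]],[[-1,-0.35,0],[0,0,-0.76]]]'

```text
t: 2.18
position: [0.5373, 0.2891, 0.298]
tcp_rot: [-0.019, 1.0, -0.0, -0.0]
contact_force: [-0.7, 0.1, -0.9]
width: 0.0927
grip_force: 0.0
```

```bash
cat >> h.py <<'E'
def az(a): a=np.radians(a); return [np.cos(a),np.sin(a),0]
E
python3 - <<'E'
from h import *
Rp=rot([0,0,-1],az(92.5))
print(manip.get_obs()['joints'])
delta([.5625,.2713,.168],Rp)
E
```

```text
[ 0.41    0.1404  1.3483 -0.0007  1.6534 -1.1983]
t 2.18 tcp [0.5373 0.2891 0.298 ] w 0.0927 gf 0.0 F [-0.6853  0.0562 -0.8613]
shift [-0.1226 -0.093   0.6503] turn [-0.0017 -0.0006 -0.0119]
```

Call:
move_arm --commands '[[[-0.123,-0.093,0.1],[0,0,-0.012]],[[-0.123,-0.093,0.2],[0,0,-0.012]],[[-0.123,-0.093,0.35],[0,0,-0.012]],[[-0.123,-0.093,0.45],[0,0,-0.012]],[[-0.123,-0.093,0.55],[0,0,-0.012]],[[-0.123,-0.093,0.65],[0,0,-0.012]],[[-0.123,-0.093,0.65],[0,0,-0.012]],[[-0.123,-0.093,0.65],[0,0,-0.012]]]'

```text
t: 2.85
position: [0.5588, 0.2751, 0.1676]
tcp_rot: [-0.025, 1.0, -0.0, -0.001]
contact_force: [-0.1, 0.1, 0.9]
width: 0.0933
grip_force: 0.0
```

Call:
move_arm --commands '[[[0,0,0],[0,0,0]],[[0,0,0],[0,0,0]],[[0,0,0],[0,0,0]],[[0,0,0],[0,0,0]],[[0,0,0],[0,0,0]],[[0,0,0],[0,0,0]]]' --hand 58

```text
t: 3.35
position: [0.5617, 0.2735, 0.1713]
tcp_rot: [-0.024, 1.0, -0.001, 0.001]
contact_force: [-4.9, -7.9, 14.5]
width: 0.0602
grip_force: 13.8
```

Run:
```python
from h import *
Rp=rot([0,0,-1],az(92.5))
c=shot('side','side2.png');W=cloud(c)
cv2.imwrite('pics/side2c.png',cv2.resize(c['pixels'][80:280,140:360,::-1],None,fx=3,fy=3)[:600])
print(R.from_quat(manip.get_obs()['tcp_rot']).as_matrix())
delta([.5625,.2713,.168],Rp)
```

```text
[[-0.9989 -0.0477  0.003 ]
 [-0.0477  0.9989 -0.001 ]
 [-0.003  -0.0011 -1.    ]]
t 3.4 tcp [0.5617 0.2734 0.1715] w 0.0593 gf 13.9 F [-4.5145 -6.9602 14.0533]
shift [-0.0034 -0.0106  0.0177] turn [-0.0021  0.0057  0.0079]
```

View pics/side2c.png

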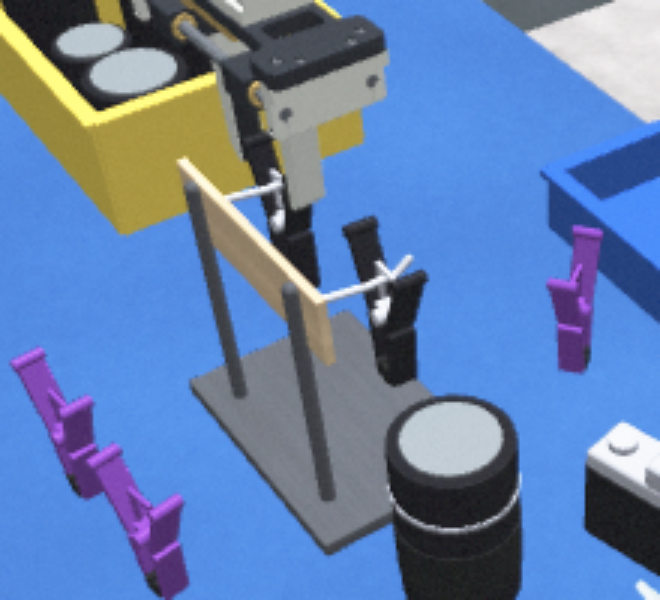

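The picture shows the clamp held between the fingers at crop (300,190), with its loop still on the hook. I'll lift it about 12 mm and check the pose before moving out.

Call:
move_arm --commands '[[[0,0,-0.02],[0,0,0]],[[0,0,-0.04],[0,0,0]],[[0,0,-0.06],[0,0,0]],[[0,0,-0.075],[0,0,0]],[[0,0,-0.075],[0,0,0]],[[0,0,-0.075],[0,0,0]],[[0,0,-0.075],[0,0,0]]]'

```text
t: 3.98
position: [0.5604, 0.2743, 0.1833]
tcp_rot: [-0.024, 1.0, -0.0, -0.0]
contact_force: [-0.1, -0.4, -0.9]
width: 0.0585
grip_force: 7.0
```

Run:
```python
from h import *
c=shot('side');W=cloud(c)
cv2.imwrite('pics/side3c.png',cv2.resize(c['pixels'][110:200,180:290,::-1],None,fx=6,fy=6))
d=(c['pixels'].max(-1)<75)&~np.isnan(W[...,0])
q=W[d&(W[...,2]>.07)&(W[...,2]<.155)&(W[...,0]>.53)&(W[...,0]<.6)&(W[...,1]>.23)&(W[...,1]<.34)]
print(np.percentile(q,[1,50,99],axis=0))
delta([.62,.268,.182],rot([0,0,-1],az(92.5)))
```

```text
[[0.5525 0.2543 0.1009]
 [0.5595 0.258  0.1257]
 [0.5696 0.285  0.1548]]
t 4.03 tcp [0.5603 0.2743 0.1832] w 0.0579 gf 7.0 F [-0.0918  0.8031  0.3674]
shift [-0.2966 -0.0459  0.0057] turn [-0.0003 -0.0012  0.0092]
```

View pics/side3c.png

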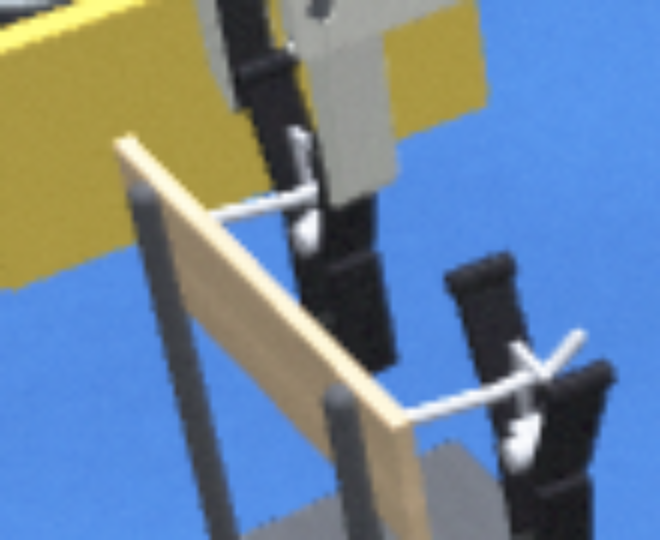

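The loop is clear of the hook bar and there is no load on the wrist. I'll move straight out along the hook.

Call:
move_arm --commands '[[[-0.04,0,0],[0,0,0]],[[-0.08,0,0],[0,0,0]],[[-0.12,0,0],[0,0,0]],[[-0.16,0,0],[0,0,0]],[[-0.2,0,0],[0,0,0]],[[-0.25,0,0],[0,0,0]],[[-0.3,0,0],[0,0,0]],[[-0.3,0,0],[0,0,0]],[[-0.3,0,0],[0,0,0]]]'

```text
t: 4.78
position: [0.6209, 0.277, 0.1832]
tcp_rot: [-0.024, 1.0, -0.0, -0.0]
contact_force: [-0.3, -0.5, -0.7]
width: 0.058
grip_force: 7.0
```

```bash
cat >> h.py <<'E'
N=np.array([.8435,-.083,.5307]); N/=np.linalg.norm(N)
YH=np.cross([0,0,1],N); YH/=np.linalg.norm(YH); ZH=np.cross(N,YH)
TOP=np.array([.5528,-.2092,.1537])   # chart front face, top edge, middle
MID=TOP-.004*N                       # middle of the 8 mm sandwich
RE=rot(-ZH,N)
E
python3 - <<'E'
from h import *
o=manip.get_obs()
delta([.55,.1,.34],rot([0,0,-1],az(40)))
# goal: grasp point at edge + ~ (46+33 mm) along ZH, hover +60mm; TCP = grasp - 11 mm*ZH
for y in(-.068,.068):
    print('final', MID+YH*y+ZH*(.052+.033-.011), 'hover',MID+YH*y+ZH*(.052+.033-.011+.08))
E
```

```text
t 4.78 tcp [0.6209 0.277  0.1832] w 0.058 gf 7.0 F [-0.3463 -0.5349 -0.7271]
shift [ 0.397  -0.8673 -0.7838] turn [-0.0008 -0.0009  1.7582]
final [ 0.5037 -0.2727  0.2143] hover [ 0.4614 -0.2685  0.2821]
final [ 0.517  -0.1373  0.2143] hover [ 0.4748 -0.1332  0.2821]
```

Call:
move_arm --commands '[[[0,0,-0.2],[0,0,0]],[[0,0,-0.4],[0,0,0]],[[0,0,-0.6],[0,0,0]],[[0.05,-0.1,-0.75],[0,0,0.2]],[[0.1,-0.25,-0.8],[0,0,0.4]],[[0.2,-0.4,-0.8],[0,0,0.6]],[[0.3,-0.55,-0.8],[0,0,0.8]],[[0.35,-0.7,-0.8],[0,0,1]],[[0.4,-0.85,-0.8],[0,0,1]],[[0.4,-0.85,-0.8],[0,0,1]],[[0.4,-0.85,-0.8],[0,0,1]]]'

```text
t: 5.7
position: [0.5483, 0.1024, 0.3442]
tcp_rot: [0.236, 0.972, 0.0, 0.0]
contact_force: [0.2, 1.3, -0.3]
width: 0.0584
grip_force: 7.0
```

Run:
```python
from h import *
o=manip.get_obs(); print(o['joints'])
delta([.50,-.06,.34],rot([0,0,-1],az(32.5)))
```

```text
[ 0.0925 -0.003   1.4154  0.0001  1.7283 -1.0009]
t 5.7 tcp [0.5483 0.1024 0.3442] w 0.0584 gf 7.0 F [ 0.203   1.3013 -0.2555]
shift [-0.1585 -0.832   0.0206] turn [0.0015 0.001  1.005 ]
```

Call:
move_arm --commands '[[[-0.03,-0.15,0],[0,0,0.2]],[[-0.06,-0.3,0],[0,0,0.4]],[[-0.1,-0.5,0],[0,0,0.6]],[[-0.13,-0.65,0],[0,0,0.8]],[[-0.16,-0.83,0],[0,0,1]],[[-0.16,-0.83,0],[0,0,1]],[[-0.16,-0.83,0],[0,0,1]]]'

```text
t: 6.28
position: [0.5013, -0.0592, 0.3437]
tcp_rot: [0.48, 0.878, 0.0, 0.0]
contact_force: [0.0, 0.1, -1.2]
width: 0.0583
grip_force: 7.0
```

Run:
```python
from h import *
o=manip.get_obs(); print(o['joints'])
p=MID-YH*.068+ZH*.16
print(p); delta(p,RE)
```

```text
[-0.2195 -0.1466  1.5528  0.0005  1.7352 -0.79  ]
[ 0.4583 -0.2682  0.2872]
t 6.28 tcp [ 0.5013 -0.0592  0.3437] w 0.0583 gf 7.0 F [ 0.0101  0.0911 -1.2136]
shift [-0.7633 -0.7458  0.2821] turn [-1.0271 -0.3576  1.2429]
```

Call:
move_arm --commands '[[[-0.15,-0.15,0],[-0.16,-0.06,0.2]],[[-0.3,-0.3,0],[-0.32,-0.11,0.4]],[[-0.45,-0.45,0],[-0.48,-0.17,0.6]],[[-0.6,-0.6,0],[-0.64,-0.22,0.78]],[[-0.7,-0.7,0.05],[-0.74,-0.26,0.9]],[[-0.76,-0.74,0.1],[-0.82,-0.29,0.99]],[[-0.76,-0.74,0.1],[-0.82,-0.29,0.99]],[[-0.76,-0.74,0.1],[-0.82,-0.29,0.99]]]'

```text
t: 6.95
position: [0.4591, -0.2656, 0.3228]
tcp_rot: [0.673, 0.705, 0.149, 0.165]
contact_force: [-0.1, -0.3, 0.3]
width: 0.0583
grip_force: 7.0
```

Run:
```python
from h import *
o=manip.get_obs(); print(o['joints'])
p=MID-YH*.068+ZH*.16
delta(p,RE)
```

```text
[-0.8478 -0.4575  1.9058  0.3287  1.3866 -0.9039]
t 6.95 tcp [ 0.4591 -0.2656  0.3228] w 0.0583 gf 7.0 F [-0.1018 -0.3417  0.2598]
shift [-0.0073 -0.0812  0.1589] turn [-0.2093 -0.0736  0.2577]
```

Call:
move_arm --commands '[[[-0.007,-0.08,0.1],[-0.1,-0.04,0.13]],[[-0.007,-0.08,0.16],[-0.209,-0.074,0.258]],[[-0.007,-0.08,0.16],[-0.209,-0.074,0.258]],[[-0.007,-0.08,0.16],[-0.209,-0.074,0.258]],[[-0.007,-0.08,0.16],[-0.209,-0.074,0.258]],[[-0.007,-0.08,0.16],[-0.209,-0.074,0.258]],[[-0.007,-0.08,0.16],[-0.209,-0.074,0.258]],[[-0.007,-0.08,0.16],[-0.209,-0.074,0.258]],[[-0.007,-0.08,0.16],[-0.209,-0.074,0.258]],[[-0.007,-0.08,0.16],[-0.209,-0.074,0.258]]]' --hand 45

```text
t: 7.78
position: [0.4588, -0.2694, 0.2883]
tcp_rot: [0.712, 0.645, 0.185, 0.206]
contact_force: [-0.5, 0.9, -0.1]
width: 0.0456
grip_force: 10.7
```

```bash
cat >> h.py <<'E'
def look(ysel, fn=None):
    "clamp points in edge frame (mm): x along N, y along YH, z along ZH, origin MID"
    for n in('side','top'):
        c=shot(n); W=cloud(c); L=(W-MID)@np.stack([N,YH,ZH],1)*1000
        d=(c['pixels'].max(-1)<80)&~np.isnan(W[...,0])&(abs(L[...,0])<45)&(abs(L[...,1]-ysel)<40)&(L[...,2]>-60)&(L[...,2]<200)
        q=L[d]; print(n,len(q))
        for lo in range(-60,200,10):
            k=q[(q[:,2]>=lo)&(q[:,2]<lo+10)]
            if len(k)>3: print('  z',lo,len(k),'x',np.percentile(k[:,0],[3,50,97]).round(1),'y',np.percentile(k[:,1],[3,50,97]).round(1))
        if fn:
            f=240/np.tan(np.radians(c['vfov']/2)); E=np.array(c['extrinsics']); P=E[:3,:3].T@(MID+YH*ysel/1000+ZH*.05-E[:3,3]); u=int(c['cx']+f*P[0]/P[2]); v=int(c['cy']+f*P[1]/P[2])
            x=max(0,min(u-50,540)); y=max(0,min(v-60,360)); yield_=c['pixels'][y:y+120,x:x+100,::-1]
            im=cv2.resize(yield_,None,fx=4,fy=4,interpolation=cv2.INTER_CUBIC); fn[1].append(im)
    if fn: cv2.imwrite('pics/'+fn[0],np.hstack(fn[1]))
E
python3 - <<'E'
from h import *
o=manip.get_obs(); print(o['joints'])
look(-68,('hover1.png',[]))
p=MID-YH*.068+ZH*.16
delta(p,RE)
E
```

```text
[-0.8997 -0.5636  2.0757  0.4136  1.2434 -0.858 ]
side 1166
  z 70 45 x [-23.9   6.5  16.7] y [-78.8 -78.2 -76.6]
  z 80 168 x [-21.8 -13.8  17. ] y [-78.6 -75.1 -63.4]
  z 90 67 x [-20.9  15.2  16.5] y [-78.1 -76.7 -63.8]
  z 100 65 x [-19.2  13.7  15.6] y [-78.1 -77.2 -64.5]
  z 110 66 x [-18.   11.8  15. ] y [-78.3 -76.8 -67.4]
  z 120 71 x [-14.8 -10.9  13.6] y [-78.5 -77.6 -62.6]
  z 130 111 x [-16.1 -11.8  15.5] y [-78.7 -75.3 -62.1]
  z 140 121 x [-17.5 -12.9  17.7] y [-78.7 -75.7 -62.5]
  z 150 109 x [-19.1 -14.3  19.8] y [-79.  -75.7 -63. ]
  z 160 146 x [-21.6 -14.   23.5] y [-80.2 -77.  -65.8]
  z 170 151 x [-22.  -18.3  19.5] y [-79.2 -72.5 -65.5]
  z 180 21 x [-22.7 -21.7 -21.4] y [-75.8 -74.2 -70.3]
  z 190 20 x [-22.2 -21.8 -21.5] y [-75.9 -63.6 -61.4]
top 699
  z -50 9 x [3.3 4.3 5.1] y [-78.  -75.2 -67.1]
  z -40 17 x [3.4 4.4 5.2] y [-79.6 -72.6 -67.1]
  z 70 58 x [-16.7  15.4  18.3] y [-77.3 -67.9 -60.4]
  z 80 116 x [-18.5   9.1  17.8] y [-77.  -66.9 -60.4]
  z 90 64 x [-18.1  15.5  16.9] y [-77.8 -67.  -61.4]
  z 100 65 x [-15.7  14.7  16.1] y [-78.3 -66.8 -61.7]
  z 110 72 x [-14.4  13.1  15.5] y [-78.2 -68.2 -60. ]
  z 120 57 x [-12.8  -4.8  14.6] y [-72.9 -64.9 -61.3]
  z 130 70 x [-14.3 -11.8  17.7] y [-77.7 -66.4 -61.9]
  z 140 64 x [-15.2 -12.7  18.7] y [-74.7 -66.5 -61.8]
  z 150 49 x [-19.9 -13.9  20.6] y [-70.8 -64.4 -62.2]
  z 160 33 x [-19.2 -14.8  24.6] y [-67.  -62.4 -61.4]
  z 170 12 x [-20.  -14.9  25.2] y [-63.6 -62.3 -60.8]
  z 190 13 x [-23.6 -22.4 -21.1] y [-78.3 -74.3 -71.6]
t 7.88 tcp [ 0.4587 -0.2693  0.288 ] w 0.0453 gf 10.7 F [ 0.4868  0.3045 -0.0126]
shift [ 0.0053 -0.0045  0.0021] turn [ 0.003   0.0046 -0.0011]
```

View pics/hover1.png

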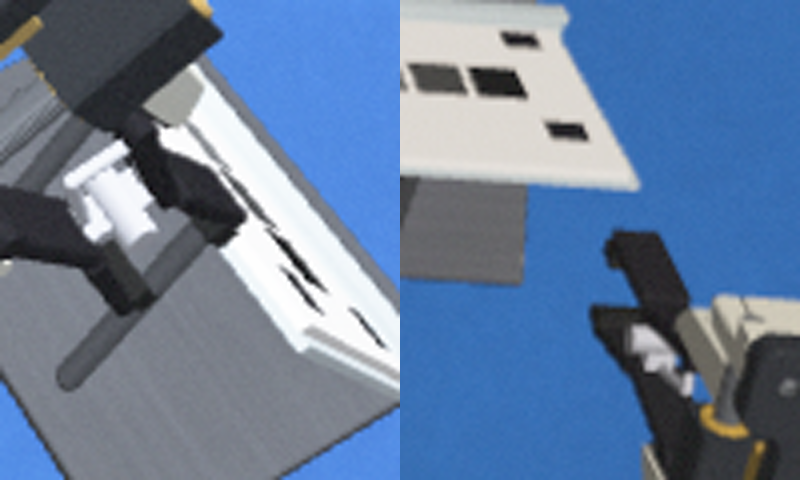

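The clamp is held square: it spans y −79 to −61 mm, symmetric in x, with its jaws open above the right-hand end of the chart. I'll lower it part-way along the plate direction and re-measure.

Call:
move_arm --commands '[[[0.003,0.005,0.08],[0,0,0]],[[0.003,0.005,0.16],[0,0,0]],[[0.003,0.005,0.24],[0,0,0]],[[0.003,0.005,0.32],[0,0,0]],[[0.003,0.005,0.32],[0,0,0]],[[0.003,0.005,0.32],[0,0,0]],[[0.003,0.005,0.32],[0,0,0]]]'

```text
t: 8.47
position: [0.4934, -0.2723, 0.235]
tcp_rot: [0.712, 0.645, 0.185, 0.206]
contact_force: [-0.6, -0.2, -0.7]
width: 0.0456
grip_force: 10.6
```

Run:
```python
from h import *
for n in('side','top'):
    c=shot(n);W=cloud(c); L=(W-MID)@np.stack([N,YH,ZH],1)*1000
    ok=~np.isnan(W[...,0]); px=c['pixels']
    d=ok&(px.max(-1)<80)&(abs(L[...,0])<30)&(abs(L[...,1]+70)<14)&(L[...,2]>2)&(L[...,2]<60)
    q=L[d]
    for s in(-1,1):
        k=q[np.sign(q[:,0])==s]; print(n,s,len(k),'zmin',np.sort(k[:,2])[:5].round(1),'y',np.percentile(k[:,1],[2,98]).round(1))
        k=k[k[:,2]<20]; print('   x',np.percentile(k[:,0],[2,50,98]).round(1) if len(k) else '')
    w=ok&(px.min(-1)>120)&(abs(L[...,1])<97)&(abs(L[...,0])<12)&(L[...,2]>-15)&(L[...,2]<12)
    k=L[w]; print(n,'white',len(k),'top z',np.percentile(k[:,2],[50,95,99]).round(1),'x near top',np.percentile(k[k[:,2]>-3][:,0],[3,50,97]).round(1))
print(R.from_quat(manip.get_obs()['tcp_rot']).inv().apply(manip.get_obs()['contact_force']))
delta(MID-YH*.068+ZH*.07,RE)
```

```text
side -1 129 zmin [10.3 10.9 11.4 12.1 12.2] y [-78.  -65.5]
   x [-22.9 -15.6 -12.5]
side 1 173 zmin [ 8.2  9.1  9.7 10.3 10.3] y [-78.3 -63.2]
   x [ 7.7 11.8 18.3]
side white 355 top z [-2.6 -0.8 -0.2] x near top [-3.7 -0.3  3.7]
top -1 96 zmin [ 9.  10.1 11.9 12.1 12.5] y [-75.6 -60.2]
   x [-15.9 -12.5 -11.1]
top 1 208 zmin [ 9.4  9.6 10.6 11.1 11.2] y [-77.8 -60.8]
   x [10.3 18.7 20.2]
top white 804 top z [-2.9  0.2  1. ] x near top [-3.8  0.5  5. ]
[0.4264 0.0749 0.751 ]
t 8.57 tcp [ 0.4936 -0.2727  0.2358] w 0.0457 gf 10.6 F [ 0.504   0.3762 -0.5966]
shift [ 0.0055 -0.0148  0.1376] turn [ 0.0059  0.0068 -0.0003]
```

Call:
move_arm --commands '[[[0,0.004,0.03],[0,0,0]],[[0,0.004,0.06],[0,0,0]],[[0,0.004,0.09],[0,0,0]],[[0,0.004,0.11],[0,0,0]],[[0,0.004,0.13],[0,0,0]],[[0,0.004,0.13],[0,0,0]],[[0,0.004,0.13],[0,0,0]],[[0,0.004,0.13],[0,0,0]]]'

```text
t: 9.23
position: [0.508, -0.2736, 0.2127]
tcp_rot: [0.712, 0.645, 0.185, 0.206]
contact_force: [0.5, -0.5, -1.9]
width: 0.0455
grip_force: 10.6
```

Run:
```python
from h import *
o=manip.get_obs(); print('tool F',R.from_quat(o['tcp_rot']).inv().apply(o['contact_force']),'edge-frame',np.stack([N,YH,ZH])@(o['position']-MID)*1000, o['grip_force'])
for n in('side','top'):
    c=shot(n);W=cloud(c); L=(W-MID)@np.stack([N,YH,ZH],1)*1000
    d=~np.isnan(W[...,0])&(c['pixels'].max(-1)<80)&(abs(L[...,0])<30)&(abs(L[...,1]+70)<14)&(L[...,2]>-30)&(L[...,2]<60)
    q=L[d]
    for s in(-1,1):
        k=q[(np.sign(q[:,0])==s)&(abs(q[:,0])>5)]; print(n,s,len(k),'zmin',np.sort(k[:,2])[:5].round(1),'y',np.percentile(k[:,1],[2,98]).round(1),np.percentile(k[k[:,2]<5][:,0],[2,50,98]).round(1))
```

```text
tool F [-0.4611 -0.5223  1.8683] edge-frame [  2.8483 -68.5224  70.3575] 10.637220453936607
side -1 245 zmin [-15.7 -15.7 -14.  -13.1 -12.9] y [-78.1 -61.8] [-22.9 -15.2 -11.9]
side 1 212 zmin [-17.1 -16.6 -15.2 -15.2 -14.1] y [-78.1 -63.9] [ 7.9 15.1 18.7]
top -1 150 zmin [-17.8 -16.5 -16.3 -16.2 -15.5] y [-72.8 -60.2] [-18.5 -13.  -10.4]
top 1 214 zmin [-16.6 -15.5 -15.1 -15.1 -15. ] y [-77.6 -60.2] [12.3 18.4 20.5]
```

Call:
move_arm --commands '[[[0,0,0.01],[0,0,0]],[[0,0,0.02],[0,0,0]],[[0,0,0.02],[0,0,0]],[[0,0,0.02],[0,0,0]]]'

```text
t: 9.67
position: [0.51, -0.2738, 0.2091]
tcp_rot: [0.712, 0.645, 0.185, 0.206]
contact_force: [-0.6, -0.3, -0.4]
width: 0.0455
grip_force: 10.6
```

Call:
move_arm --commands '[[[0,0,0],[0,0,0]],[[0,0,0],[0,0,0]],[[0,0,0],[0,0,0]],[[0,0,0],[0,0,0]],[[0,0,0],[0,0,0]],[[0,0,0],[0,0,0]]]' --hand 59

```text
t: 10.17
position: [0.5103, -0.274, 0.2098]
tcp_rot: [0.712, 0.645, 0.185, 0.206]
contact_force: [2.2, 0.9, 0.0]
width: 0.0591
grip_force: 5.5
```

```bash
cat >> h.py <<'E'
def st():
    o=manip.get_obs(); print('t',o['t'],'tool F',R.from_quat(o['tcp_rot']).inv().apply(o['contact_force']),'edge-frame',np.stack([N,YH,ZH])@(o['position']-MID)*1000, o['grip_force'],o['width'])
def jaws(yc):
    for n in('side','top'):
        c=shot(n);W=cloud(c); L=(W-MID)@np.stack([N,YH,ZH],1)*1000
        d=~np.isnan(W[...,0])&(c['pixels'].max(-1)<80)&(abs(L[...,0])<40)&(abs(L[...,1]-yc)<15)&(L[...,2]>-30)&(L[...,2]<90)
        q=L[d]
        for s in(-1,1):
            k=q[(np.sign(q[:,0])==s)&(abs(q[:,0])>5.5)]
            lo=k[k[:,2]<5]; hi=k[k[:,2]>20]
            print(n,s,len(k),'zmin',np.sort(k[:,2])[:5].round(1),'zmax',k[:,2].max().round(1),'low y',np.percentile(lo[:,1],[2,98]).round(1),'x',np.percentile(lo[:,0],[2,50,98]).round(1),'hi y',np.percentile(hi[:,1],[2,98]).round(1))
E
python3 - <<'E'
from h import *
st(); jaws(-70)
E
```

```text
t 10.1667 tool F [1.1378 1.7687 1.0974] edge-frame [  3.3039 -68.651   66.5713] 5.496728271245956 0.05908142783786771
side -1 434 zmin [-17.4 -17.1 -16.2 -15.  -14.9] zmax 89.5 low y [-78.3 -67.3] x [-14.1  -9.2  -6. ] hi y [-79.3 -60.4]
side 1 246 zmin [-19.1 -17.7 -17.1 -16.  -15.8] zmax 75.8 low y [-77.9 -67.1] x [ 5.6  8.6 14.9] hi y [-78.9 -64. ]
top -1 200 zmin [-9.3 -9.2 -9.  -8.8 -8. ] zmax 89.7 low y [-75.4 -60.4] x [-11.4  -9.2  -7. ] hi y [-78.7 -61.2]
top 1 191 zmin [-19.4 -18.4 -18.  -17.4 -17.4] zmax 79.7 low y [-77.4 -60.2] x [ 7.6 15.3 16.9] hi y [-71.9 -60.4]
```

The jaws have closed with tips 18 mm below the edge and the clamp square. I'll release and retreat.

Call:
move_arm --commands '[[[0,0,0],[0,0,0]],[[0,0,0],[0,0,0]],[[0,0,0],[0,0,0]],[[0,0,0],[0,0,0]],[[0,0,0],[0,0,0]],[[0,0,-0.1],[0,0,0]],[[0,0,-0.3],[0,0,0]],[[0,0,-0.5],[0,0,0]],[[0,0,-0.65],[0,0,0]],[[0,0,-0.65],[0,0,0]],[[0,0,-0.65],[0,0,0]]]' --hand 93

```text
t: 11.18
position: [0.4412, -0.2679, 0.3222]
tcp_rot: [0.712, 0.644, 0.185, 0.208]
contact_force: [-0.2, -1.0, -0.2]
width: 0.0926
grip_force: 0.0
```

Run:
```python
from h import *
st(); look(-68,('rel1.png',[])); jaws(-70)
print(manip.get_obs()['joints'])
delta([.5,-.06,.34],rot([0,0,-1],az(32.5)))
```

```text
t 11.1833 tool F [-1.0045 -0.1569  0.087 ] edge-frame [  4.2153 -69.3523 198.7094] 0.0 0.09264949902085383
side 994
  z -20 35 x [-13.3   6.   13.5] y [-78.2 -76.9 -70.9]
  z -10 68 x [-13.    5.   14.5] y [-78.  -75.5 -67.1]
  z 0 35 x [-13.4  -9.   16. ] y [-77.5 -76.9 -69.8]
  z 10 35 x [-14.5  -9.1  16.2] y [-77.6 -77.  -71.9]
  z 20 31 x [-13.3   9.8  16. ] y [-77.7 -77.  -74.9]
  z 30 82 x [-13.1  -9.5  16.8] y [-77.9 -74.6 -61.8]
  z 40 122 x [-17.  -12.3  18.9] y [-78.  -71.  -61.4]
  z 50 134 x [-20.2 -15.6  22.1] y [-78.1 -72.2 -62. ]
  z 60 105 x [-21.8 -19.   25.4] y [-78.8 -70.7 -61.8]
  z 70 298 x [-27.2 -20.3  31.2] y [-79.4 -70.6 -60.4]
  z 190 48 x [-43.4 -42.5 -42. ] y [-76.1 -70.8 -62.9]
top 675
  z -50 5 x [3.6 4.3 4.7] y [-78.  -72.4 -68.4]
  z -20 27 x [ 9.  14.9 16. ] y [-76.5 -69.1 -60.2]
  z -10 63 x [-10.7  11.9  16.4] y [-76.3 -65.5 -60.3]
  z 0 45 x [-11.2  15.   16.9] y [-77.3 -65.5 -61.1]
  z 10 35 x [-11.2  16.   17.8] y [-77.  -67.1 -61.4]
  z 20 48 x [-10.7  14.8  17.2] y [-77.3 -66.  -61.1]
  z 30 48 x [-11.8  -8.7  18.9] y [-77.4 -65.3 -61.5]
  z 40
[... 276 characters left out ...]
x [-44.9 -43.8 -42.2] y [-77.1 -70.5 -63.1]
side -1 540 zmin [-17.6 -16.7 -16.3 -15.5 -15.3] zmax 79.3 low y [-78.  -67.5] x [-14.   -9.1  -6.3] hi y [-79.2 -60.5]
side 1 400 zmin [-17.9 -17.7 -17.4 -16.3 -15.3] zmax 78.3 low y [-78.2 -68.8] x [ 5.6  8.8 15.3] hi y [-79.3 -61. ]
top -1 321 zmin [-9.6 -8.6 -8.3 -8.2 -7.9] zmax 80.6 low y [-73.5 -60.5] x [-11.3  -8.9  -7.3] hi y [-79.3 -61.6]
top 1 293 zmin [-19.6 -18.8 -17.  -16.6 -16.5] zmax 79.6 low y [-77.8 -60. ] x [ 7.9 15.  16.8] hi y [-80.  -61.4]
[-0.9344 -0.6113  2.0528  0.4176  1.3249 -0.86  ]
t 11.38 tcp [ 0.4411 -0.2663  0.3174] w 0.0928 gf 0.0 F [-0.0172  0.4045 -0.2893]
shift [1.0556 0.2212 0.0056] turn [ 1.0277  0.355  -1.2397]
```

View pics/rel1.png

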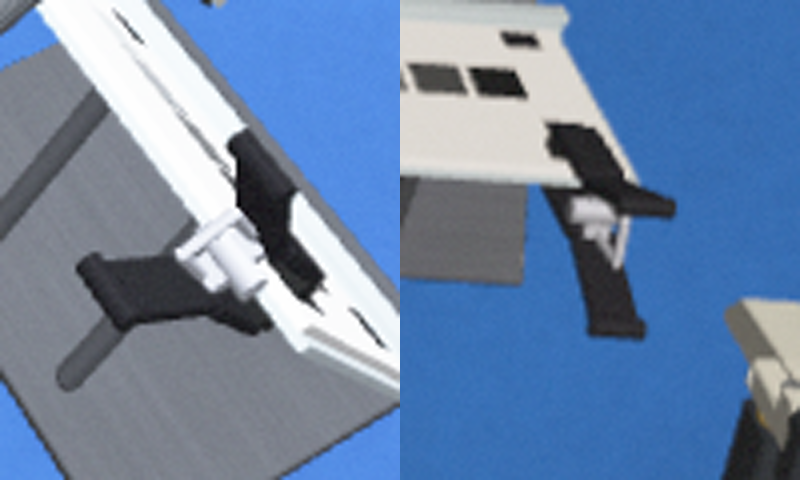

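The first clamp is seated and square, gripping chart and plate together: jaw at left panel (290,240), handle bars at (90,270). Now I go back for the second clamp.

Call:
move_arm --commands '[[[0.15,0.03,-0.1],[0.16,0.06,-0.2]],[[0.3,0.06,-0.1],[0.32,0.11,-0.4]],[[0.5,0.1,-0.1],[0.48,0.17,-0.6]],[[0.65,0.14,-0.1],[0.64,0.22,-0.78]],[[0.8,0.18,-0.1],[0.74,0.26,-0.9]],[[0.95,0.2,-0.1],[0.82,0.29,-0.99]],[[1,0.22,-0.1],[0.82,0.29,-0.99]],[[1,0.22,-0.1],[0.82,0.29,-0.99]]]'

```text
t: 12.05
position: [0.4887, -0.0675, 0.3579]
tcp_rot: [0.534, 0.843, 0.039, 0.041]
contact_force: [-0.1, -0.5, -0.0]
width: 0.0932
grip_force: 0.0
```

Run:
```python
from h import *
delta([.55,.05,.34],rot([0,0,-1],az(55)))
```

```text
t 12.05 tcp [ 0.4887 -0.0675  0.3579] w 0.0932 gf 0.0 F [-0.1074 -0.5301 -0.0336]
shift [0.4035 0.5155 0.136 ] turn [ 0.1934  0.1068 -0.9892]
```

Call:
move_arm --commands '[[[0.1,0.13,0.04],[0.05,0.03,-0.25]],[[0.2,0.26,0.08],[0.1,0.06,-0.5]],[[0.3,0.39,0.12],[0.15,0.09,-0.75]],[[0.4,0.52,0.14],[0.193,0.107,-0.989]],[[0.4,0.52,0.14],[0.193,0.107,-0.989]],[[0.4,0.52,0.14],[0.193,0.107,-0.989]],[[0.4,0.52,0.14],[0.193,0.107,-0.989]]]'

```text
t: 12.63
position: [0.5504, 0.0455, 0.3398]
tcp_rot: [0.304, 0.953, -0.001, 0.001]
contact_force: [-0.4, -0.7, -0.7]
width: 0.093
grip_force: 0.0
```

Run:
```python
from h import *
c=shot('side'); W=cloud(c)
delta([.569,.1525,.30],rot([0,0,-1],az(87.6)))
q=W[(c['pixels'].max(-1)<75)&(W[...,2]>.168)&(W[...,2]<.19)&(W[...,0]>.54)&(W[...,0]<.6)&(W[...,1]>.1)&(W[...,1]<.2)]
for s in(0,1):
    k=q[(q[:,1]>.152)==s]; print(len(k),k.mean(0),k[:,1].min(),k[:,1].max(),k[:,2].max())
```

```text
t 12.68 tcp [0.5503 0.0451 0.3404] w 0.0932 gf 0.0 F [-0.5322 -0.274   0.521 ]
shift [0.2361 0.4914 0.2014] turn [-0.0012  0.005  -1.1021]
58 [0.5667 0.1219 0.1758] 0.11777549463011594 0.12616531459825053 0.18128336336015705
75 [0.5696 0.1796 0.1747] 0.17571647674438784 0.18599493696221858 0.18069993766023235
```

Unmoved. Next I go above the second clamp, then fine-align and descend.

Call:
move_arm --commands '[[[0.06,0.12,0.05],[0,0,-0.25]],[[0.12,0.25,0.1],[0,0,-0.5]],[[0.18,0.37,0.15],[0,0,-0.75]],[[0.236,0.49,0.2],[0,0.005,-1]],[[0.236,0.49,0.2],[0,0.005,-1]],[[0.236,0.49,0.2],[0,0.005,-1]],[[0.236,0.49,0.2],[0,0.005,-1]],[[0.236,0.49,0.2],[0,0.005,-1]]]'

```text
t: 13.35
position: [0.5691, 0.152, 0.3019]
tcp_rot: [0.048, 0.999, -0.0, 0.001]
contact_force: [-0.3, -0.0, -0.3]
width: 0.093
grip_force: 0.0
```

Run:
```python
from h import *
delta([.569,.152,.170],rot([0,0,-1],az(87.6)))
```

```text
t 13.35 tcp [0.5691 0.152  0.3019] w 0.093 gf 0.0 F [-0.3206 -0.0222 -0.3006]
shift [0.0019 0.     0.6596] turn [-0.0007  0.0035 -0.1042]
```

Call:
move_arm --commands '[[[0,0,0.1],[0,0,-0.104]],[[0,0,0.2],[0,0,-0.104]],[[0,0,0.3],[0,0,-0.104]],[[0,0,0.4],[0,0,-0.104]],[[0,0,0.5],[0,0,-0.104]],[[0,0,0.6],[0,0,-0.104]],[[0,0,0.66],[0,0,-0.104]],[[0,0,0.66],[0,0,-0.104]],[[0,0,0.66],[0,0,-0.104]],[[0,0,0.66],[0,0,-0.104]]]'

```text
t: 14.18
position: [0.5698, 0.1534, 0.1706]
tcp_rot: [0.019, 1.0, -0.0, 0.001]
contact_force: [-0.0, 0.9, -0.1]
width: 0.0926
grip_force: 0.0
```

Call:
move_arm --commands '[[[0,0,0],[0,0,0]],[[0,0,0],[0,0,0]],[[0,0,0],[0,0,0]],[[0,0,0],[0,0,0]],[[0,0,0],[0,0,0]],[[0,0,0],[0,0,0]],[[0,0,0],[0,0,0]]]' --hand 58

```text
t: 14.77
position: [0.5696, 0.1525, 0.171]
tcp_rot: [0.019, 1.0, -0.001, 0.001]
contact_force: [-4.3, -6.7, 12.7]
width: 0.0585
grip_force: 13.6
```

Call:
move_arm --commands '[[[0,0,-0.02],[0,0,0]],[[0,0,-0.04],[0,0,0]],[[0,0,-0.06],[0,0,0]],[[0,0,-0.07],[0,0,0]],[[0,0,-0.07],[0,0,0]],[[0,0,-0.07],[0,0,0]],[[0,0,-0.07],[0,0,0]]]'

```text
t: 15.35
position: [0.5686, 0.1538, 0.1823]
tcp_rot: [0.019, 1.0, -0.0, -0.0]
contact_force: [0.1, 0.3, -0.2]
width: 0.0581
grip_force: 7.0
```

Run:
```python
from h import *
c=shot('side');W=cloud(c)
cv2.imwrite('pics/side4c.png',cv2.resize(c['pixels'][110:220,180:300,::-1],None,fx=5,fy=5))
delta([.63,.152,.182],rot([0,0,-1],az(87.6)))
```

```text
t 15.4 tcp [0.5686 0.1538 0.1823] w 0.0584 gf 7.0 F [ 0.1687 -0.7562 -0.6036]
shift [-0.3072  0.0026  0.0014] turn [-0.001  -0.0013  0.0088]
```

View pics/side4c.png

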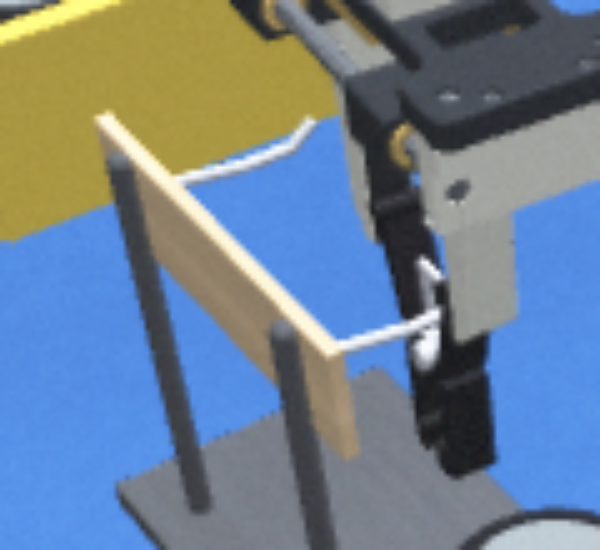

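The loop is clear of the hook again. I'll move out along the hook's direction, which needs a small +y correction.

Call:
move_arm --commands '[[[-0.04,0.003,0],[0,0,0]],[[-0.08,0.006,0],[0,0,0]],[[-0.12,0.009,0],[0,0,0]],[[-0.16,0.012,0],[0,0,0]],[[-0.2,0.015,0],[0,0,0]],[[-0.25,0.019,0],[0,0,0]],[[-0.3,0.023,0],[0,0,0]],[[-0.3,0.023,0],[0,0,0]],[[-0.3,0.023,0],[0,0,0]]]'

```text
t: 16.15
position: [0.6293, 0.156, 0.1823]
tcp_rot: [0.019, 1.0, -0.0, -0.0]
contact_force: [-0.8, 0.2, -0.5]
width: 0.0582
grip_force: 7.0
```

Run:
```python
from h import *
delta([.55,.03,.34],rot([0,0,-1],az(58)))
```

```text
t 16.15 tcp [0.6293 0.156  0.1823] w 0.0582 gf 7.0 F [-0.8083  0.202  -0.4788]
shift [ 0.3732 -0.645  -0.788 ] turn [-0.0013 -0.0011  0.9948]
```

Call:
move_arm --commands '[[[0,0,-0.2],[0,0,0]],[[0,0,-0.4],[0,0,0]],[[0,0,-0.6],[0,0,0]],[[0.05,-0.08,-0.79],[0,0,0.2]],[[0.12,-0.2,-0.79],[0,0,0.4]],[[0.2,-0.34,-0.79],[0,0,0.6]],[[0.28,-0.48,-0.79],[0,0,0.8]],[[0.37,-0.64,-0.79],[0,0,0.99]],[[0.37,-0.64,-0.79],[0,0,0.99]],[[0.37,-0.64,-0.79],[0,0,0.99]]]'

```text
t: 16.98
position: [0.5494, 0.0297, 0.3412]
tcp_rot: [0.275, 0.961, -0.0, 0.0]
contact_force: [0.8, 0.4, 0.1]
width: 0.0583
grip_force: 7.0
```

Run:
```python
from h import *
delta([.5,-.07,.34],rot([0,0,-1],az(29)))
```

```text
t 16.98 tcp [0.5494 0.0297 0.3412] w 0.0583 gf 7.0 F [0.7795 0.3502 0.1057]
shift [-0.0547 -0.5536  0.0063] turn [0.0003 0.0015 0.9674]
```

Call:
move_arm --commands '[[[-0.01,-0.14,0],[0,0,0.25]],[[-0.03,-0.28,0],[0,0,0.5]],[[-0.04,-0.42,0],[0,0,0.75]],[[-0.055,-0.55,0],[0,0,0.967]],[[-0.055,-0.55,0],[0,0,0.967]],[[-0.055,-0.55,0],[0,0,0.967]],[[-0.055,-0.55,0],[0,0,0.967]]]'

```text
t: 17.57
position: [0.502, -0.0673, 0.3408]
tcp_rot: [0.505, 0.863, 0.0, 0.0]
contact_force: [-0.5, -0.5, -0.7]
width: 0.0582
grip_force: 7.0
```

Run:
```python
from h import *
delta(MID+YH*.068+ZH*.16,RE)
```

```text
t 17.57 tcp [ 0.502  -0.0673  0.3408] w 0.0582 gf 7.0 F [-0.5147 -0.5401 -0.6571]
shift [-0.2114 -0.2934  0.2682] turn [-1.0342 -0.3262  1.1341]
```

Call:
move_arm --commands '[[[-0.05,-0.07,0],[-0.17,-0.05,0.19]],[[-0.1,-0.14,0],[-0.34,-0.11,0.38]],[[-0.15,-0.2,0],[-0.51,-0.16,0.56]],[[-0.19,-0.26,0.05],[-0.68,-0.21,0.75]],[[-0.21,-0.29,0.08],[-0.8,-0.25,0.88]],[[-0.21,-0.29,0.1],[-0.9,-0.28,0.99]],[[-0.21,-0.29,0.1],[-0.9,-0.28,0.99]],[[-0.21,-0.29,0.1],[-0.9,-0.28,0.99]]]'

```text
t: 18.23
position: [0.4711, -0.1321, 0.3207]
tcp_rot: [0.692, 0.681, 0.162, 0.178]
contact_force: [-0.6, 0.3, -0.7]
width: 0.0585
grip_force: 7.0
```

Run:
```python
from h import *
delta(MID+YH*.068+ZH*.16,RE)
```

```text
t 18.23 tcp [ 0.4711 -0.1321  0.3207] w 0.0585 gf 7.0 F [-0.577   0.2948 -0.705 ]
shift [-0.0005 -0.0762  0.1496] turn [-0.1381 -0.0431  0.1464]
```

Call:
move_arm --commands '[[[0,-0.04,0.07],[-0.07,-0.02,0.07]],[[0,-0.076,0.15],[-0.138,-0.043,0.146]],[[0,-0.076,0.15],[-0.138,-0.043,0.146]],[[0,-0.076,0.15],[-0.138,-0.043,0.146]],[[0,-0.076,0.15],[-0.138,-0.043,0.146]],[[0,-0.076,0.15],[-0.138,-0.043,0.146]],[[0,-0.076,0.15],[-0.138,-0.043,0.146]],[[0,-0.076,0.15],[-0.138,-0.043,0.146]],[[0,-0.076,0.15],[-0.138,-0.043,0.146]]]' --hand 45

```text
t: 18.98
position: [0.4722, -0.1339, 0.2881]
tcp_rot: [0.713, 0.644, 0.186, 0.205]
contact_force: [0.5, 0.1, 0.1]
width: 0.0454
grip_force: 10.7
```

Run:
```python
from h import *
st(); look(68)
delta(MID+YH*.068+ZH*.16,RE)
```

```text
t 18.9833 tool F [0.1253 0.4703 0.1503] edge-frame [  1.1076  67.0035 160.3499] 10.742587442218792 0.04538363745272799
side 1185
  z 70 64 x [-17.3  16.2  24. ] y [56.6 57.8 71.1]
  z 80 151 x [-16.   -7.8  23.1] y [56.9 60.4 74.5]
  z 90 67 x [-16.1  18.1  21.9] y [57.3 58.8 71.7]
  z 100 72 x [-14.3  17.2  20.5] y [57.6 58.7 72.7]
  z 110 85 x [-13.7  16.4  19. ] y [57.6 59.6 74. ]
  z 120 62 x [-12.6  -8.3  16.6] y [57.6 58.7 70.3]
  z 130 89 x [-14.2  -9.6  17.9] y [57.4 59.  73.3]
  z 140 96 x [-16.5 -11.6  19. ] y [57.5 59.  73.4]
  z 150 112 x [-22.2 -13.7  21. ] y [57.4 59.2 73.5]
  z 160 132 x [-21.7 -14.8  23.5] y [56.6 60.  76.2]
  z 170 176 x [-22.  -15.9  22.8] y [57.  65.2 76.3]
  z 180 41 x [-22.8 -21.8  24.3] y [59.8 64.7 74.8]
  z 190 38 x [-23.  -21.8  24.4] y [59.2 65.1 75.1]
top 264
  z -50 7 x [3.  3.9 4.8] y [67.9 72.3 77.3]
  z -40 20 x [3.2 4.3 5.5] y [64.9 70.4 77.2]
  z 70 33 x [-7.6 23.2 24.1] y [58.6 68.9 75.1]
  z 80 64 x [11.7 22.1 24. ] y [57.1 67.7 74.9]
  z 90 50 x [18.9 20.8 22.7] y [57.1 65.5 73.7]
  z 100 59 x [17.2 19.3 20.6] y [57.2 66.2 74. ]
  z 110 23 x [17.5 18.6 19.5] y [57.6 65.5 73.5]
  z 190 8 x [-23.  -22.1 -21.4] y [58.6 60.4 63. ]
t 19.08 tcp [ 0.472  -0.1339  0.2876] w 0.0452 gf 10.7 F [-0.1031 -0.383  -1.6298]
shift [ 0.0047 -0.0034  0.0003] turn [ 0.0023  0.0027 -0.007 ]
```

Call:
move_arm --commands '[[[0.017,-0.012,0.08],[0,0,0]],[[0.017,-0.012,0.16],[0,0,0]],[[0.017,-0.012,0.24],[0,0,0]],[[0.017,-0.012,0.32],[0,0,0]],[[0.017,-0.012,0.32],[0,0,0]],[[0.017,-0.012,0.32],[0,0,0]],[[0.017,-0.012,0.32],[0,0,0]]]'

```text
t: 19.67
position: [0.5041, -0.1337, 0.2326]
tcp_rot: [0.713, 0.644, 0.186, 0.205]
contact_force: [-0.2, -0.4, -1.1]
width: 0.0456
grip_force: 10.7
```

Run:
```python
from h import *
st()
for n in('side','top'):
    c=shot(n);W=cloud(c); L=(W-MID)@np.stack([N,YH,ZH],1)*1000
    ok=~np.isnan(W[...,0])&(c['pixels'].max(-1)<80)&(abs(L[...,0])<30)&(abs(L[...,1]-70)<14)&(L[...,2]>2)&(L[...,2]<60); q=L[ok]
    for s in(-1,1):
        k=q[np.sign(q[:,0])==s]
        if len(k)<5: print(n,s,len(k)); continue
        print(n,s,len(k),'zmin',np.sort(k[:,2])[:5].round(1),'y',np.percentile(k[:,1],[2,98]).round(1))
        k=k[k[:,2]<20]; print('   x',np.percentile(k[:,0],[2,50,98]).round(1) if len(k) else '')
```

```text
t 19.6667 tool F [-0.4091 -0.7048  0.8957] edge-frame [-1.5152 70.4006 96.5118] 10.679400035587605 0.045583439467932946
side -1 142 zmin [10.6 11.  11.  11.4 12. ] y [60.2 77. ]
   x [-19.8 -13.4 -10.5]
side 1 212 zmin [10.  10.5 11.1 11.2 11.3] y [60.3 76.9]
   x [ 9.7 17.  21.4]
top -1 0
top 1 127 zmin [11.2 12.3 12.4 12.8 13.1] y [60.4 77.6]
   x [16.4 20.9 23.1]
```

Call:
move_arm --commands '[[[0,0,0.03],[0,0,0]],[[0,0,0.06],[0,0,0]],[[0,0,0.09],[0,0,0]],[[0,0,0.12],[0,0,0]],[[0,0,0.15],[0,0,0]],[[0,0,0.15],[0,0,0]],[[0,0,0.15],[0,0,0]],[[0,0,0.15],[0,0,0]],[[0,0,0.15],[0,0,0]]]'

```text
t: 20.52
position: [0.5201, -0.1352, 0.2067]
tcp_rot: [0.713, 0.644, 0.186, 0.205]
contact_force: [0.5, -0.2, -0.1]
width: 0.0452
grip_force: 10.7
```

Run:
```python
from h import *
st(); jaws(70)
```

```text
t 20.5167 tool F [-0.1552  0.3661  0.401 ] edge-frame [-1.6029 70.3977 66.0271] 10.682377156626899 0.045189734704781076
side -1 421 zmin [-21.7 -20.5 -19.1 -18.5 -17.7] zmax 89.5 low y [60.3 78.2] x [-19.8 -14.2 -10.8] hi y [60.7 77.8]
side 1 364 zmin [-21.1 -20.3 -19.7 -19.5 -18.1] zmax 89.5 low y [60.3 76.7] x [ 9.8 17.9 21.1] hi y [60.2 78.1]Traceback (most recent call last):
  File "<stdin>", line 2, in <module>
  File "h.py", line 55, in jaws
    print(n,s,len(k),'zmin',np.sort(k[:,2])[:5].round(1),'zmax',k[:,2].max().round(1),'low y',np.percentile(lo[:,1],[2,98]).round(1),'x',np.percentile(lo[:,0],[2,50,98]).round(1),'hi y',np.percentile(hi[:,1],[2,98]).round(1))
                                                                                              ~~~~~~~~~~~~~^^^^^^^^^^^^^^^^
    return _quantile_unchecked(
        a, q, axis, out, overwrite_input, method, keepdims, weights)
    return _ureduce(a,
                    func=_quantile_ureduce_func,
    ...<5 lines>...
                    overwrite_input=overwrite_input,
                    method=method)
    r = func(a, **kwargs)
    result = _quantile(arr,
                       quantiles=q,
    ...<2 lines>...
                       out=out,
                       weights=wgt)
    slices_having_nans = np.isnan(arr[-1, ...])
                                  ~~~^^^^^^^^^
IndexError: index -1 is out of bounds for axis 0 with size 0
```

The jaws straddle the sandwich symmetrically with tips at −21 mm, the same as for the first clamp. I'll close them on it, release and retreat.

Call:
move_arm --commands '[[[0,0,0],[0,0,0]],[[0,0,0],[0,0,0]],[[0,0,0],[0,0,0]],[[0,0,0],[0,0,0]],[[0,0,0],[0,0,0]],[[0,0,0],[0,0,0]]]' --hand 59

```text
t: 21.12
position: [0.5203, -0.1353, 0.2067]
tcp_rot: [0.713, 0.644, 0.186, 0.205]
contact_force: [1.8, -0.5, -0.8]
width: 0.0591
grip_force: 5.4
```

Call:
move_arm --commands '[[[0,0,0],[0,0,0]],[[0,0,0],[0,0,0]],[[0,0,0],[0,0,0]],[[0,0,0],[0,0,0]],[[0,0,0],[0,0,0]],[[0,0,-0.1],[0,0,0]],[[0,0,-0.3],[0,0,0]],[[0,0,-0.5],[0,0,0]],[[0,0,-0.65],[0,0,0]],[[0,0,-0.65],[0,0,0]],[[0,0,-0.65],[0,0,0]],[[0,0,-0.65],[0,0,0]]]' --hand 93

```text
t: 22.12
position: [0.4512, -0.1284, 0.316]
tcp_rot: [0.713, 0.644, 0.186, 0.205]
contact_force: [-0.4, 1.1, -1.0]
width: 0.0929
grip_force: 0.0
```

Run:
```python
from h import *
st()
c=shot('side'); cv2.imwrite('pics/end.png',cv2.resize(c['pixels'][190:460,230:530,::-1],None,fx=2,fy=2))
look(68); look(-68)
for n in('side','top'):
    c=shot(n);W=cloud(c)
    for t in('telephoto','short_lens','camera'):
        r=outline_of(t,n)
        if r: p=W[r[0]['pixels']]; print(n,t,r[0]['box'],np.nanmedian(p,0).round(3))
    rr=cv2.erode(outline_of('chart',n)[0]['pixels'].astype(np.uint8),np.ones((3,3)))>0
    L=(W[rr]-MID)@np.stack([N,YH,ZH],1)*1000; L=L[(abs(L[:,0]-4)<3)]; print('chart',np.percentile(L,[1,50,99],axis=0).round(1).tolist())
```

```text
t 22.1167 tool F [ 1.0906 -0.9515  0.5838] edge-frame [ -2.2532  70.4532 195.4498] 0.0 0.0928879950845068
side 808
  z -20 39 x [-14.2   4.8  13.4] y [59.8 61.1 63.3]
  z -10 94 x [-12.4   4.8  15. ] y [59.9 63.9 75.6]
  z 0 50 x [-14.8  -9.7  15.1] y [61.1 62.2 75.8]
  z 10 42 x [-14.3  10.   15.2] y [61.  62.1 71.9]
  z 20 42 x [-15.6  -1.   15. ] y [61.  62.1 66.1]
  z 30 66 x [-16.4 -12.2  14.9] y [60.8 62.9 76.7]
  z 40 90 x [-20.  -14.5  18.2] y [61.1 64.  76.4]
  z 50 96 x [-23.3 -18.2  21.4] y [61.  64.9 76.7]
  z 60 83 x [-26.8 -21.9  24.1] y [61.  64.5 76.5]
  z 70 200 x [-29.9  21.5  28.3] y [59.9 67.9 79.7]
  z 190 4 x [43.9 43.9 44. ] y [64.  64.5 64.7]
top 588
  z -50 5 x [3.2 3.8 4.7] y [69.1 73.9 77.5]
  z -40 4 x [3.6 4.  6.4] y [74.7 76.2 78.4]
  z -20 25 x [ 8.5 14.5 15.8] y [61.7 72.6 78.1]
  z -10 47 x [-11.6  14.1  15.7] y [61.  72.6 77.6]
  z 0 34 x [-10.9  14.7  15.8] y [61.5 70.8 77.6]
  z 10 30 x [-12.6  15.   16.2] y [61.4 69.2 77.3]
  z 20 47 x [-11.3  13.6  15.9] y [60.8 71.8 79.4]
  z 30 48 x [-14.4 -11.3  17.5] y [59.8 72.8 77.5]
  z 40 64 x [-18.7 -15.
[... 1156 characters left out ...]
67.8 -61.8]
  z 50 81 x [-18.8 -15.7  25.3] y [-78.3 -69.3 -61.9]
  z 60 72 x [-21.3 -18.5  30.6] y [-78.8 -69.8 -61.6]
  z 70 135 x [-24.6 -18.9  32. ] y [-79.9 -69.9 -61.5]
side telephoto [265.9, 209.3, 315.5, 304.1] [ 0.519 -0.006  0.129]
side short_lens [224.2, 280.5, 267.0, 334.5] [ 0.427 -0.01   0.069]
side camera [331.5, 222.5, 403.7, 290.5] [ 0.66  -0.026  0.062]
chart [[2.3, -88.4, -116.9], [4.0, 1.1, -43.6], [4.5, 64.0, -0.9]]
top telephoto [400.8, 223.7, 424.1, 280.4] [ 0.535 -0.136  0.186]
top short_lens [304.1, 294.6, 342.2, 330.5] [0.432 0.003 0.071]
top camera [296.1, 147.5, 370.6, 207.8] [ 0.668 -0.01   0.075]
chart [[2.2, -84.9, -135.1], [4.0, 1.2, -67.4], [5.7, 87.3, -0.7]]
```

View pics/end.png

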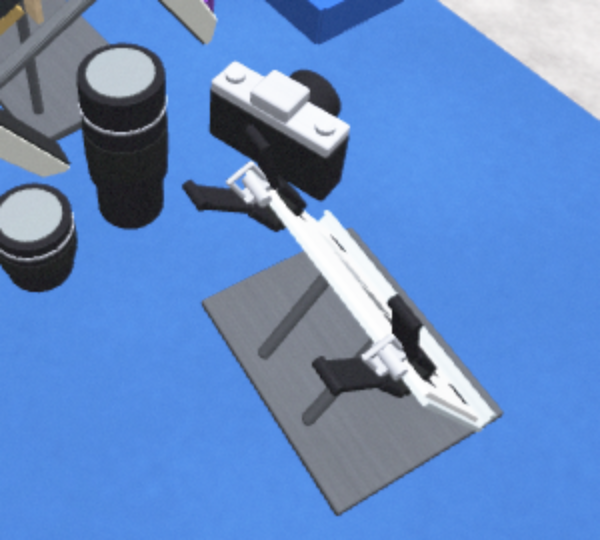

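The picture shows both clamps on the chart's top edge, at (270,195) and (390,360), square and at ±70 mm. The chart is still seated, the bystanders have not moved, and the gripper is clear. I'll hand the job in.

```bash
python3 -c "
from station import manip
print(manip.finish_job())"
```

```text
the job is handed in; nothing more can be done
None
```

Both black clamps now grip the chart and backplate together, about 70 mm either side of the middle of the top edge, square and pushed well down. The chart is still on its ledge, the lenses and camera have not moved, and I handed the job in at about 22 s of the 64 s allowed.

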